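# Take a drilled plate out of the clamping jig

### The job

The aluminium plate in the drilling jig is done. Swing the red handle of the toggle clamp back to free the plate, slide it endways along the jig, without lifting it, until about 6 cm of it sticks out over the jig's open end, then pick it up by that overhang and lay it down squarely on the two finished plates. Don't drop it or let it tip off, and leave the stack and the other tools where they are.

Things in the scene. Friction and masses are not known exactly. Their poses are not given: they have to be found in the camera images.
- plate: The drilled plate: flat aluminium, 190 x 65 x 5 mm, about 155 g, four 9 mm holes by its corners, a 22 mm hole in the middle. Origin at the centre of its underside; x along its length, y across, z up. It starts flat on the jig's base under the clamp's pad, +x to the jig's open right end, a long side against the packing block, its inner end within 5 mm of the end stop.
- plate_outer_end (a point): Middle of the upper edge of the plate's +x end, the end that goes out first, 95 mm from the plate's centre.
- clamp_jig: Wooden drilling jig, fixed to the bench, turned up to 0.15 rad. Its frame: origin under the middle of the base, x away from the robot, y left, z up. Base 140 (x) by 260 (y) mm, 18 mm high. Fence along the far side (x 52 to 70, top 68 mm above the bench). End stop at the left end. The right end (y -130) is open; past it the bare bench lies 18 mm lower.
- jig_out_edge (a point): The edge over which the plate slides out: upper edge of the jig's right end at the middle of the plate's track (jig frame x -31.5, y -130, z 18 mm). Overhang is measured from here.
- stop_corner (a point): Foot of the end stop's corner nearest the robot and the plate (jig frame x -32, y 106, z 18 mm). The stop is a block from here to x 48, y 124, 30 mm high. In front of it about 30 mm of the plate's inner end is bare, where a fingertip can push the plate toward the open end.
- packing: Softwood packing block 50 x 120 x 22 mm, fixed on the jig's base between fence and plate (jig frame x 2 to 52, y -20 to 100); the plate's long side slides along it. Origin at the centre of its underside.
- clamp_jig_lever (a joint): Clamp lever, rad: about 0.08 as its pad rests on the plate (jig frame x -36, y -50), 1.66 fully open. Pushing its red handle away from the robot (jig +x), round the pivot, opens it: 1 to 2 N at the handle, no spring; it stays open. The arm then stands up, top 130 mm above the bench, and its pad hangs over the plate's far side (jig x -5, 105 mm up): pull the plate clear of it before lifting.
- lever_pivot (a point): The lever's pivot, a level line along the jig's y (jig frame x 24, y -50, z 52 mm). The clamp's metal bracket stands round it, 22 mm wide, from jig x 6 to 34.
- handle_top (a point): Middle of the top end of the lever's red handle, a bar 18 mm wide and 11 mm thick that rises 90 mm from the pivot; when clamped it leans about 25 mm toward the robot, its top 140 mm above the bench.
- finished_upper: The upper one of two finished plates, same as the drilled plate, stacked flat on the bench to the right of the jig, length along the robot's x within 0.37 rad. Loose. Origin at the centre of its underside (5 mm above the bench), x along its length.
- finished_lower: The lower finished plate, flat on the bench beneath the upper one; same size and frame. Loose.
- tape_measure: Yellow tape measure, 38 x 83 x 72 mm, standing behind the jig. Loose, a bystander. Origin at the centre of its underside.
- carpenter_pencil: Flat red pencil, 177 x 14 x 9 mm, lying behind the stack. Loose, a bystander. Origin at the centre of its underside.
- marking_gauge: Wooden marking gauge, 55 x 200 x 57 mm, lying behind the vise. Loose, a bystander. Origin at the centre of its underside.

How it is judged:
By the outcome, as a careful person would: the job done as asked, in the order asked, and still so for the second after the job is handed in, with the robot touching nothing.
It also fails if it takes over 67 s, if anything falls off the work surface, if the arm or the gripper's body presses on something with over 40 N, if the wrist force passes 120 N, or if a joint passes its speed limit or range.

### The arm

A 6-joint arm with a two-finger parallel gripper is mounted at the origin on a cart in front of the work surface, level with it; the furniture and walls round the work are solid. World frame = base frame: x ahead of the robot, y to its left, z up, the work surface at z = 0. Lengths are in m, angles in rad, forces in N, time in s.
With the tool pointing down it reaches from about 0.35 to 0.775 m from the base axis. Payload 7.3 kg.
Tool frame: the origin (TCP) lies on the mounting face of the last link; the fingertips stand 178 mm ahead of it and the grasp point (between the pads) lies 159 mm ahead of it (robot.grip_depth is the distance from the TCP to the grasp point, in m); z points along the fingers, y is the line along which they close (so a half turn about z gives the same grasp; the last joint's range is limited). The gripper opens to 92 mm and grips with 3 to 60 N. Pads are 19 mm wide; open, the fingers measure 130 mm over their backs; the gripper's body (75 mm by 190 mm) begins 47 mm behind the grasp point.
Start: joints at [-1.484, 0.342, 1.524, -0, 1.275, -0.146], TCP at [0.121, -0.511, 0.405] pointing down, gripper open.
Joint ranges: [-2.53, 2.53], [-0.77, 2.02], [0.04, 2.7], [-1, 4.14], [0.28, 2.66], [-3.11, 3.11]. Speed limits (rad/s): [2.57, 2.57, 3.14, 3.14, 3.14, 3.14].

### API

Orientations are given as [roll, pitch, yaw] about the fixed x, y, z axes, in that order (R = Rz(yaw) Ry(pitch) Rx(roll)).
In Python, from cell import observe, cams, robot, models gives the robot as it stands.
- The arm moves only by the shell command python3 -m jog 'ROWS' [FORCE]. ROWS is JSON, a list of rows, each a list of 3 entries, a list of its own where there are three numbers: the shift along the tool's x, y, z each as a share of 0.4 m, from -1 to 1, then the turn about the tool's z as a share of pi rad, from -1 to 1, then the closure, from 0 (fully open) to 1 (shut). In form: [[[x, y, z], turn, jaw], ...]. A call has 1 to 12 rows; each row is the pose to reach, as a shift and turn from the pose commanded when the call began, along the tool's axes at that moment, turning the shorter way round; what a row does not reach only later rows make up. A row lasts 1/8 s, in which the tool goes at most 62.5 mm and 10.7 degrees, less where a joint would pass 70% of its speed; a pose out of reach is approached as far as the arm can. A call with a number of a shift or a turn outside -1 to 1 is refused whole. A call with a gripper value outside its range is refused whole. The fingers move at their own pace and stop on an object; FORCE is the grip in N (left out, the last holds). Time passes only in rows, so rows that repeat a pose let the fingers close. It gives the time, the measured TCP pose, the force, the opening and the grip force at its end, in the units of the state.
- observe(): the state, without advancing time (a new reading comes with each control period).
- cams.read_camera(name): name is "scene" or "top" or "wrist"; returns the picture (384x512x3 uint8, red, green, blue); there is no depth.
- cams.camera_model(name): a dict with "camera_matrix" (3x3 intrinsics, pixels), "k1" (the pictures are not rectified: a ray, as slopes to the right and down, at radius r is drawn at 1 + k1 r^2 times it, then the intrinsics apply), "pose" (4x4, takes a point from camera to world coordinates). Camera axes: x right, y down, z forward; pixel columns grow to the right and rows downward; lengths in m; the calibration is good to about 2 mm. A picture is of the moment at which its call begins: read the wrist's pose just before it. camera_model takes no time and is no camera call; for the wrist camera it gives the pose at the moment of the call.
- robot.hand_in(): hands the job in; it is judged then, once.
Trained networks look in the newest picture that a camera, given by its name, has taken for a name from the list of things; names that differ only in an ending like _2 or _b are one class to them, and where a whole thing is asked for, a point or a joint stands for the part that bears it (a point fixed in the world has none). Each returns a list of dicts, best first, with "confidence" (0 to 1); they miss things now and then, are a little off and sometimes report something else, mostly with a low value. They report only what shows in the picture. A call takes as long as a camera call.
- models.find_in(target, camera): "position" ([x, y, z] in m, in world coordinates, good to about 4 mm: the middle of the surface that is visible of it).
- models.pinpoint(target, camera): "position" ([x, y, z] in m, in world coordinates, good to about 4 mm: a listed point, or the origin of a listed thing).
The state is a dict: "time": time; "qpos": joint angles; "qvel": joint speeds; "joint_efforts": joint torques, N m; "tool_pos": TCP position; "tool_rot": TCP orientation; "contact_force": force on the tool from outside, world axes, zero at the start; "torque": the same for the moment, N m; "opening": finger opening in m; "grip_force": force on a finger pad.
Only numpy, scipy, OpenCV 4.12 (cv2) and the standard library are available. Lean on these libraries where they do the work, as an engineer would, in place of code of your own. Each camera call takes 0.05 s, during which the arm holds its last target. There are 200 camera calls.

## Working session

There is one attempt and no reset: what is moved stays moved. The work goes in short steps, Python scripts to look and compute and a shell command to move; the robot and the scene stay as the last step left them, time stands still between calls to the robot, and variables do not carry over. Pictures are saved under pics/ and viewed, at most 10 in all, crops included, and the job is handed in when it is done.

```bash
mkdir -p pics; ls
cat > h.py <<'E'
import numpy as np, cv2
from cell import observe, cams, robot, models
from scipy.spatial.transform import Rotation as R
def shot(cam,name):
    im=cams.read_camera(cam); cv2.imwrite(f'pics/{name}.png',cv2.resize(im[:,:,::-1],None,fx=1.5,fy=1.5)); return im
def px(cam,p,m=None):
    m=m or cams.camera_model(cam); T=np.linalg.inv(np.array(m['pose'])); c=T[:3,:3]@np.array(p)+T[:3,3]
    s=c[:2]/c[2]; s=s*(1+m['k1']*(s@s)); K=np.array(m['camera_matrix']); return (K@[s[0],s[1],1])[:2]
def ray(cam,uv,z,m=None):
    m=m or cams.camera_model(cam); K=np.array(m['camera_matrix']); d=np.linalg.inv(K)@[uv[0],uv[1],1]; s=d[:2].copy(); t=s.copy()
    for _ in range(20): t=s/(1+m['k1']*(t@t))
    T=np.array(m['pose']); v=T[:3,:3]@[t[0],t[1],1]; o=T[:3,3]; return o+v*(z-o[2])/v[2]
def tool():
    s=observe(); return np.array(s['tool_pos']),R.from_euler('xyz',s['tool_rot']).as_matrix(),s
def rel(grasp,yawdir=None):
    """shift rows to bring the grasp point to a world position with current orientation; yawdir: world heading wanted for tool y"""
    p,M,s=tool(); g=p+M[:,2]*robot.grip_depth; d=M.T@(np.array(grasp)-g)/0.4; t=None
    if yawdir is not None:
        v=M.T@np.array([np.cos(yawdir),np.sin(yawdir),0]); a=np.arctan2(v[1],v[0])-np.pi/2; a=(a+np.pi/2)%np.pi-np.pi/2; t=a/np.pi
    return d.round(4),t
E
python3 - <<'E'
from h import *
np.set_printoptions(precision=4,suppress=True)
for c in ['scene','top']:
    shot(c,c+'0')
    for t in ['plate','plate_outer_end','clamp_jig','jig_out_edge','stop_corner','packing','lever_pivot','handle_top','finished_upper','finished_lower','tape_measure','carpenter_pencil']:
        print(c,t,[(np.round(d['position'],4).tolist(),round(d['confidence'],2)) for d in models.pinpoint(t,c)[:2]])
p,M,s=tool();print(s);print(M)
E
```

```text
pics
scene plate [([0.4913, 0.1618, 0.0159], 0.71)]
scene plate_outer_end [([0.5049, 0.0688, 0.023], 0.81)]
scene clamp_jig [([0.5117, 0.0236, 0.0188], 0.69), ([0.5283, 0.1547, -0.0038], 0.65)]
scene jig_out_edge [([0.4789, 0.2589, 0.018], 0.73), ([0.5133, 0.0242, 0.0192], 0.67)]
scene stop_corner [([0.4793, 0.26, 0.0188], 0.85), ([0.5219, -0.2282, 0.0021], 0.62)]
scene packing [([0.5527, 0.1995, 0.0177], 0.59)]
scene lever_pivot [([0.5553, 0.1111, 0.0505], 0.77), ([0.5167, -0.2271, 0.0043], 0.31)]
scene handle_top [([0.5381, 0.1102, 0.1407], 0.6)]
scene finished_upper [([0.5264, -0.2268, 0.0062], 0.9)]
scene finished_lower [([0.5167, -0.2277, 0.0022], 0.54)]
scene tape_measure [([0.7388, 0.0509, 0.0007], 0.69)]
scene carpenter_pencil [([0.5554, 0.1117, 0.0502], 0.62), ([0.7169, -0.151, 0.0003], 0.4)]
top plate [([0.496, 0.162, 0.0179], 0.78)]
top plate_outer_end [([0.5076, 0.0665, 0.0251], 0.71)]
top clamp_jig [([0.5264, 0.155, 0.005], 0.71), ([0.5381, 0.1072, 0.141], 0.71)]
top jig_out_edge [([0.5104, 0.0217, 0.0193], 0.97)]
top stop_corner [([0.4813, 0.2585, 0.0162], 0.55), ([0.74
[... 297 characters left out ...]
easure [([0.7409, 0.0474, 0.0021], 0.81), ([0.5059, 0.0661, 0.0269], 0.54)]
top carpenter_pencil [([0.7134, -0.1471, -0.0018], 0.87)]
{'time': 1.3, 'qpos': array([-1.484 ,  0.342 ,  1.5241,  0.    ,  1.2754, -0.146 ]), 'qvel': array([-0.0006,  0.0009, -0.0013,  0.002 , -0.0016, -0.001 ]), 'joint_efforts': array([  0.0004, -43.1136, -24.4474,   0.072 ,   0.0485,  -0.    ]), 'tool_pos': array([ 0.1211, -0.5108,  0.4047]), 'tool_rot': array([3.1415, 0.    , 0.2328]), 'contact_force': array([-0.85  , -0.2717, -0.3475]), 'torque': array([-0.0326, -0.0032,  0.0259]), 'grip_force': 0.0, 'opening': 0.09204523659735735}
[[ 0.973   0.2307  0.    ]
 [ 0.2307 -0.973  -0.0001]
 [-0.      0.0001 -1.    ]]
```

View pics/scene0.png

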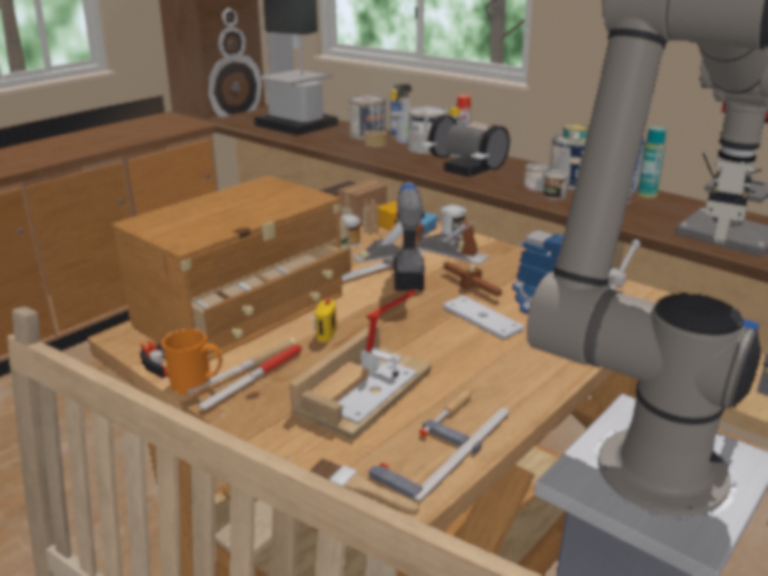

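View pics/top0.png

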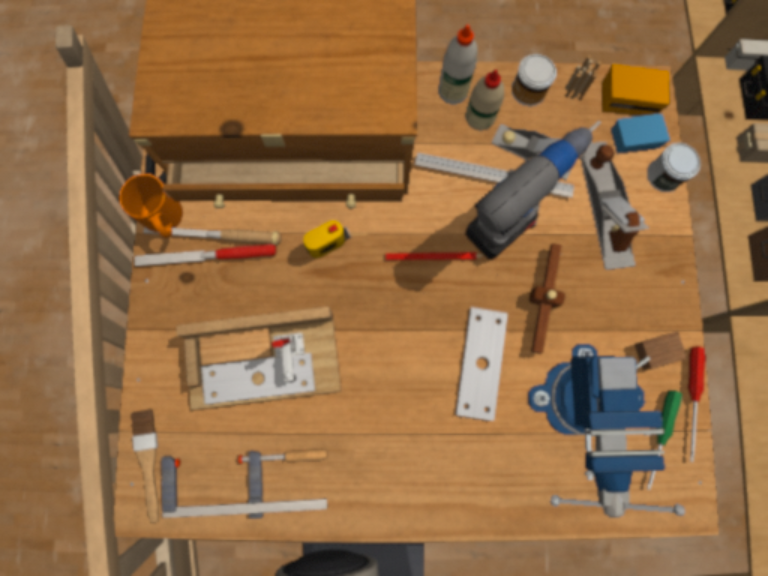

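The scene view shows the jig at about (360,380), with the red handle upright at (372,320) and the stack at (482,315). The top view shows the plate at (258,378), the jig's right end at x≈340, the handle at (280,343), and the stack with corners (473,307), (507,312), (494,420), (457,415). The networks agree with the pictures, except "carpenter_pencil" in the scene view, which landed on the lever. Next I'll fit the jig pose and the stack rectangle.

```bash
cat >> h.py <<'E'
from scipy.optimize import least_squares
def jigfit(obs):
    f=lambda v:np.concatenate([np.array([v[0]+np.cos(v[2])*a-np.sin(v[2])*b-x, v[1]+np.sin(v[2])*a+np.cos(v[2])*b-y]) for (a,b),(x,y) in obs])
    r=least_squares(f,[.525,.155,.12],loss='soft_l1',f_scale=.003); return r.x,r.fun
def J(v,p): c,s=np.cos(v[2]),np.sin(v[2]); return np.array([v[0]+c*p[0]-s*p[1],v[1]+s*p[0]+c*p[1],p[2]])
def bright(cam,uv,z,im=None):
    """world rectangle of the grey-white blob round pixel uv"""
    im=cams.read_camera(cam) if im is None else im
    m=cams.camera_model(cam); h=cv2.cvtColor(im,cv2.COLOR_RGB2HSV); k=((h[...,1]<50)&(h[...,2]>130)).astype(np.uint8)
    n,l,st,_=cv2.connectedComponentsWithStats(k); b=l[int(uv[1]),int(uv[0])]
    if b==0: return None
    cs,_=cv2.findContours((l==b).astype(np.uint8),cv2.RETR_EXTERNAL,cv2.CHAIN_APPROX_NONE); c=max(cs,key=cv2.contourArea)[:,0]
    w=np.array([ray(cam,q,z,m)[:2] for q in c]); r=cv2.minAreaRect((w*1000).astype(np.float32)); return r,cv2.boxPoints(r)
E
python3 - <<'E'
from h import *
np.set_printoptions(precision=4,suppress=True)
obs=[((-31.5,-130),(.5133,.0242)),((-31.5,-130),(.5104,.0217)),((-32,106),(.4793,.26)),((-32,106),(.4813,.2585)),((27,40),(.5527,.1995)),((27,40),(.5489,.1995)),((24,-50),(.5553,.1111)),((24,-50),(.5549,.1076)),((-1.4,-50),(.5381,.1102)),((-1.4,-50),(.5381,.1088)),((0,0),(.5264,.155)),((0,0),(.5283,.1547))]
v,res=jigfit([(np.array(a)/1000,b) for a,b in obs]); print('jig',v,'res',np.abs(res).max())
for n,p in dict(handle=(-.0014,-.05,.14),out=(-.0315,-.13,.018),stop=(-.032,.106,.018),pivot=(.024,-.05,.052)).items(): print(n,J(v,p),px('top',J(v,p))*1.5)
im=cams.read_camera('top')
print('stack',bright('top',px('top',[.535,-.245,.01]),.010,im))
for c in [(-.07,-.13),(.07,-.13),(.07,.13),(-.07,.13)]: print('base corner px',px('top',J(v,(*c,.018)))*1.5)
print(rel(J(v,(-.045,-.05,.130)),v[2]-np.pi/2))
E
```

```text
jig [0.5273 0.1567 0.1278] res 0.005805237261257035
handle [0.5323 0.107  0.14  ] [276.9046 348.4673]
out [0.5126 0.0238 0.018 ] [336.8207 366.9437]
stop [0.4821 0.2578 0.018 ] [201.7555 383.7301]
pivot [0.5575 0.1102 0.052 ] [284.6138 338.6481]
stack (((521.0905151367188, -228.00927734375), (66.09371185302734, 189.66639709472656), 80.85682678222656), array([[ 422.211 , -245.5671],
       [ 609.4676, -275.7054],
       [ 619.97  , -210.4515],
       [ 432.7134, -180.3131]], dtype=float32))
base corner px [339.3375 389.2658]
base corner px [330.401  309.4504]
base corner px [184.3877 327.4213]
base corner px [189.689  407.4239]
(array([ 1.248 , -1.2771,  0.2887]), np.float64(0.033413787431116254))
```

The jig fit lands on the base corners and handle in the picture. The stack rectangle measures 66 x 190 mm, heading about -0.16 rad, which matches the given size. I'll close the fingers and travel toward the handle.

```bash
python3 -m jog '[[[0.75,-0.65,0],0.0334,1],[[0.75,-0.65,0],0.0334,1],[[0.75,-0.65,0],0.0334,1],[[0.75,-0.65,0],0.0334,1],[[0.75,-0.65,0],0.0334,1],[[0.75,-0.65,0],0.0334,1],[[0.75,-0.65,0],0.0334,1],[[0.75,-0.65,0],0.0334,1],[[0.75,-0.65,0],0.0334,1]]' 40
python3 - <<'E'
from h import *
v=[.5273,.1567,.1278]
print(rel(J(v,(-.045,-.05,.124)),v[2]-np.pi/2)); print(observe()['qpos'].round(2))
E
```

```text
time: 2.48
tool_pos: [0.3528, -0.1891, 0.4047]
tool_rot: [3.141, 0.0, 0.128]
contact_force: [0.4, -0.2, -0.2]
opening: 0.007
grip_force: 0.0
(array([ 0.4304, -0.6772,  0.3035]), np.float64(1.5938761356680327e-06))
[-0.68  0.11  1.83 -0.    1.2   0.76]
```

```bash
python3 -m jog '[[[0.43,-0.677,0],0,1],[[0.43,-0.677,0],0,1],[[0.43,-0.677,0],0,1],[[0.43,-0.677,0],0,1],[[0.43,-0.677,0],0,1],[[0.43,-0.677,0],0,1],[[0.43,-0.677,0.2],0,1],[[0.43,-0.677,0.2],0,1],[[0.43,-0.677,0.3],0,1],[[0.43,-0.677,0.3],0,1]]'
python3 - <<'E'
from h import *
v=[.5273,.1567,.1278]
p,M,s=tool(); g=p+M[:,2]*.159; print(g, J(v,(-.045,-.05,.124)))
shot('top','top1')
for c in ['top','scene']:
    if c=='scene': cams.read_camera(c)
    for t in ['handle_top','lever_pivot']: print(c,t,[(np.round(d['position'],4).tolist(),round(d['confidence'],2)) for d in models.pinpoint(t,c)[:2]])
E
```

```text
time: 3.72
tool_pos: [0.4883, 0.1001, 0.2826]
tool_rot: [-3.142, 0.006, 0.126]
contact_force: [-0.7, 0.1, 0.0]
opening: 0.0003
grip_force: 0.0
[0.48731789 0.09997136 0.12358144] [0.48903961 0.10137241 0.124     ]
top handle_top []
top lever_pivot [([0.5533, 0.1115, 0.0549], 0.66)]
scene handle_top [([0.5386, 0.1062, 0.1404], 0.65)]
scene lever_pivot [([0.5587, 0.1101, 0.0515], 0.65)]
```

View pics/top1.png

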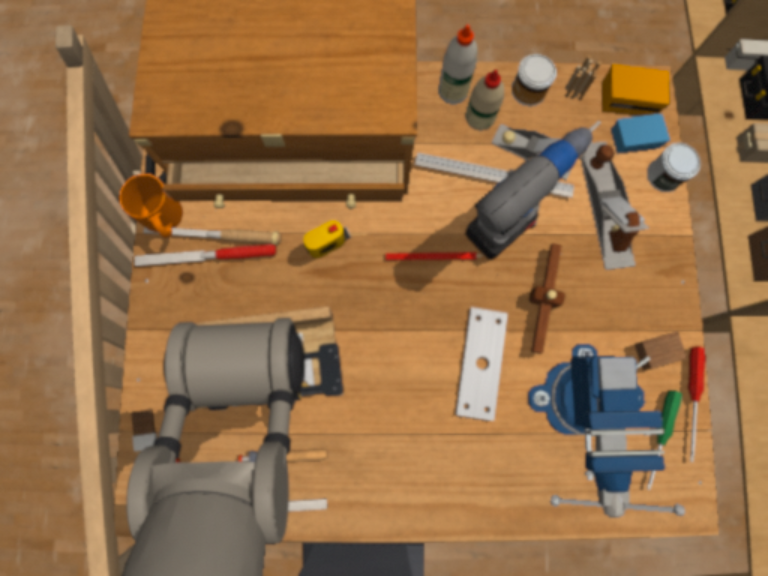

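The closed fingers stand just on the robot's side of the handle. The arm is at about (240,365) and nothing else has been disturbed. Now I'll push the handle along its arc.

```bash
python3 -m jog '[[[0.04,0,0.005],0,1],[[0.07,0,0.01],0,1],[[0.1,0,0.01],0,1],[[0.125,0,0.01],0,1],[[0.15,0,0.005],0,1],[[0.175,0,0],0,1],[[0.2,0,0],0,1],[[0.22,0,0.005],0,1],[[0.24,0,0.012],0,1],[[0.255,0,0.02],0,1],[[0.275,0,0.032],0,1],[[0.295,0,0.045],0,1]]'
python3 -m jog '[[[0.006,0,0.012],0,1],[[0.013,0,0.025],0,1],[[0.013,0,0.028],0,1]]'
python3 - <<'E'
from h import *
p,M,s=tool(); g=p+M[:,2]*.178; v=[.5273,.1567,.1278]; c,q=np.cos(.1278),np.sin(.1278); d=g-[v[0],v[1],0]; print('jig',c*d[0]+q*d[1],-q*d[0]+c*d[1],g[2],s['contact_force'])
shot('scene','scene2')
E
```

```text
time: 5.52
tool_pos: [0.6067, 0.117, 0.2664]
tool_rot: [3.141, -0.0, 0.128]
contact_force: [-0.2, -1.0, -0.2]
opening: 0.0003
grip_force: 0.5
time: 5.9
tool_pos: [0.6114, 0.1176, 0.255]
tool_rot: [3.142, 0.0, 0.128]
contact_force: [-0.7, -0.2, 0.3]
opening: 0.0003
grip_force: 0.2
jig 0.07832465883469168 -0.049522408965827686 0.07700237149162337 [-0.69387397 -0.21626432  0.2673733 ]
```

View pics/scene2.png

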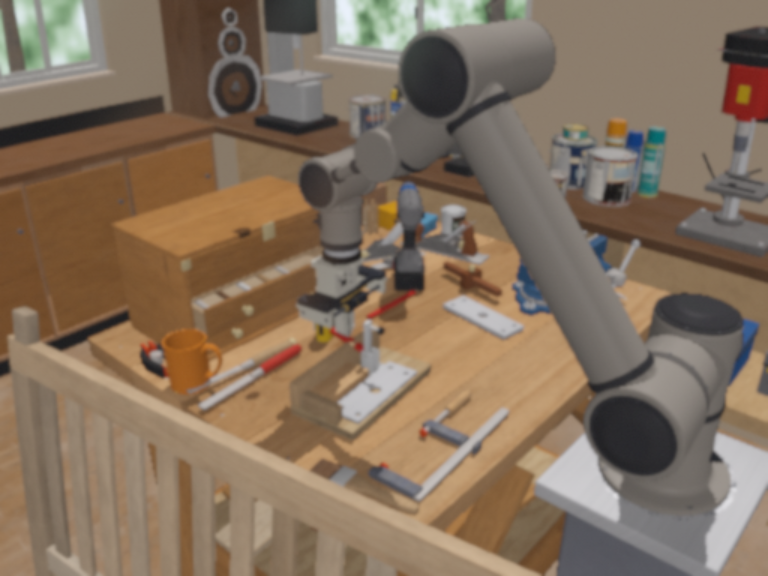

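The clamp arm now stands upright at (370,345) and the red handle is down on the far side. I'll press it lightly to its stop, retreat upward and turn for the push.

```bash
python3 -m jog '[[[0.003,0,0.006],0,1],[[0.004,0,0.012],0,1],[[0.004,0,0.012],0,1]]'
python3 -m jog '[[[0,0,-0.1],0,1],[[0,0,-0.3],0,1],[[0,0,-0.35],0,1],[[-0.1,0,-0.35],-0.1,1],[[-0.2,0,-0.35],-0.2,1],[[-0.3,0,-0.35],-0.3,1],[[-0.3,0,-0.35],-0.4,1],[[-0.3,0,-0.35],-0.5,1],[[-0.3,0,-0.35],-0.5,1],[[-0.3,0,-0.35],-0.5,1]]'
python3 - <<'E'
from h import *
np.set_printoptions(precision=4,suppress=True)
v=[.5273,.1567,.1278]
for c in ['scene','top']:
    cams.read_camera(c)
    for t in ['plate_outer_end','stop_corner','jig_out_edge','plate']: print(c,t,[(np.round(d['position'],4).tolist(),round(d['confidence'],2)) for d in models.pinpoint(t,c)[:2]])
print(rel(J(v,(-.057,.120,.05)),v[2]), observe()['qpos'])
E
```

```text
time: 6.32
tool_pos: [0.6129, 0.1178, 0.2505]
tool_rot: [3.142, 0.0, 0.128]
contact_force: [-0.3, -0.2, 0.9]
opening: 0.0003
grip_force: 0.0
time: 7.58
tool_pos: [0.4938, 0.1025, 0.3909]
tool_rot: [3.141, 0.0, 1.447]
contact_force: [-0.3, 0.7, -0.3]
opening: 0.0005
grip_force: 0.0
scene plate_outer_end [([0.5033, 0.0682, 0.0211], 0.97), ([0.5551, 0.1089, 0.0494], 0.52)]
scene stop_corner [([0.4811, 0.2572, 0.0164], 0.93)]
scene jig_out_edge [([0.5113, 0.0242, 0.0201], 0.88)]
scene plate [([0.4914, 0.1627, 0.0198], 0.88)]
top plate_outer_end [([0.5067, 0.0663, 0.0253], 0.82)]
top stop_corner [([0.4798, 0.26, 0.0171], 0.63)]
top jig_out_edge [([0.5142, 0.0215, 0.0198], 0.81), ([0.6425, 0.1222, 0.0697], 0.63)]
top plate []
(array([ 0.3988, -0.1496,  0.4536]), np.float64(-0.08255023041309889)) [ 0.0526  0.3167  1.6022 -0.0001  1.2228  0.1841]
```

```bash
python3 -m jog '[[[0.15,-0.06,0],-0.05,1],[[0.3,-0.12,0],-0.0826,1],[[0.399,-0.15,0],-0.0826,1],[[0.399,-0.15,0],-0.0826,1],[[0.399,-0.15,0.15],-0.0826,1],[[0.399,-0.15,0.25],-0.0826,1],[[0.399,-0.15,0.25],-0.0826,1],[[0.399,-0.15,0.25],-0.0826,1]]'
python3 - <<'E'
from h import *
np.set_printoptions(precision=4,suppress=True)
v=[.5273,.1567,.1278]
shot('wrist','w1')
m=cams.camera_model('wrist')
p,M,s=tool(); print((p+M[:,2]*.178))
print('tip',px('wrist',p+M[:,2]*.178,m)*1.5)
for t in ['stop_corner','plate_outer_end']: print(t,[(np.round(d['position'],4).tolist(),round(d['confidence'],2)) for d in models.pinpoint(t,'wrist')[:2]])
for q in [(-.032,.106,.018),(-.032,.106,.048),(-.032,.124,.048),(-.064,.104,.023),(-.07,.13,.018),(-.057,.12,.018)]: print(q,px('wrist',J(v,q),m)*1.5)
print(rel(J(v,(-.057,.120,.0385)),v[2]))
E
```

```text
time: 9.07
tool_pos: [0.456, 0.2682, 0.2922]
tool_rot: [3.139, -0.0, 1.699]
contact_force: [0.3, 0.0, 0.2]
opening: 0.0003
grip_force: 0.0
[0.4566 0.2686 0.1147]
tip [386.4049 364.6651]
stop_corner [([0.4814, 0.2605, 0.0174], 0.77)]
plate_outer_end []
(-0.032, 0.106, 0.018) [429.1491 319.2158]
(-0.032, 0.106, 0.048) [435.04   337.9929]
(-0.032, 0.124, 0.048) [436.0789 301.4485]
(-0.064, 0.104, 0.023) [368.987  325.6749]
(-0.07, 0.13, 0.018) [357.4394 275.1947]
(-0.057, 0.12, 0.018) [382.3403 293.7802]
(array([-0.0005, -0.003 ,  0.2372]), np.float64(0.00027311166241161594))
```

View pics/w1.png

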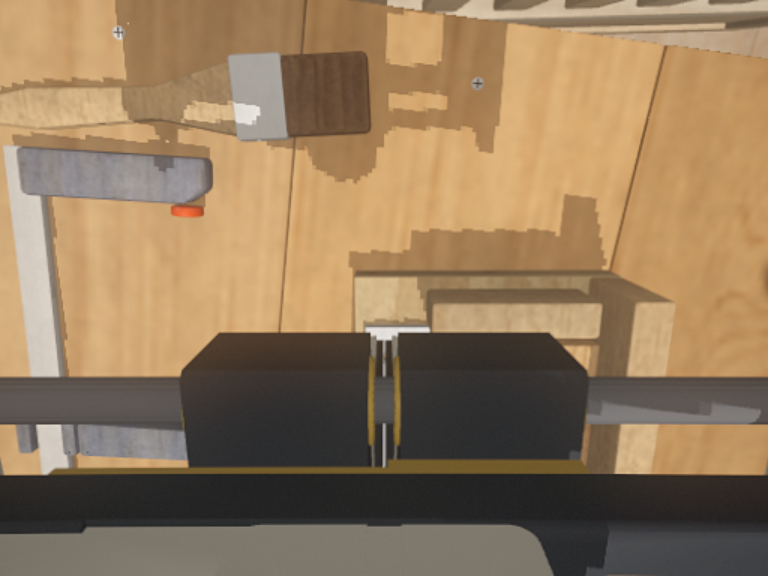

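The wrist view shows the base corner at (355,272) and the plate's inner end at row 327, columns 365–430, with the end stop from column 428 on. All are within about 2 mm of the model. I'll check how wide the fingertips appear before descending beside the stop.

Run:
```python
from h import *
np.set_printoptions(precision=1,suppress=True)
m=cams.camera_model('wrist'); p,M,s=tool()
print(M.T@(np.array(m['pose'])[:3,3]-p)*1000)
for z in [.178,.159,.13,.112,.09]:
    print(z,[px('wrist',p+M@np.array([x,y,z]),m)*1.5 for x,y in [(.0095,-.019),(.0095,.019),(.0375,.095),(-.0095,.019)]])
```

```text
[65.2 -1.2 20.6]
0.178 [array([329.6, 338.1]), array([443.4, 338.1]), array([684.7, 255.4]), array([441.7, 390.6])]
0.159 [array([322.9, 359.5]), array([450.9, 359.6]), array([724.6, 267.1]), array([448.8, 417.8])]
0.13 [array([308.8, 405. ]), array([466.9, 405.1]), array([810.9, 292.4]), array([463.8, 474.8])]
0.112 [array([296.1, 445.9]), array([481.3, 446. ]), array([891. , 315.8]), array([477.1, 525.5])]
0.09 [array([273., 520.]), array([507.4, 520.1]), array([1042.6,  359.9]), array([500.8, 615.9])]
```

The camera geometry says the black blocks are the finger carriers and the tips hidden behind them are 38 mm wide, so there is about 4–5 mm clearance to the stop. I'll descend and make the first push.

```bash
python3 -m jog '[[[0,-0.005,0.1],0,1],[[0,-0.005,0.2],0,1],[[0,-0.005,0.225],0,1],[[0,-0.005,0.236],0,1],[[0,-0.005,0.236],0,1],[[0,-0.005,0.236],0,1]]'
python3 -m jog '[[[-0.01,0,0],0,1],[[-0.02,0,0],0,1],[[-0.03,0,0],0,1],[[-0.04,0,0],0,1],[[-0.05,0,0],0,1],[[-0.06,0,0],0,1],[[-0.07,0,0],0,1],[[-0.08,0,0],0,1],[[-0.09,0,0],0,1],[[-0.09,0,0],0,1]]'
python3 - <<'E'
from h import *
np.set_printoptions(precision=4,suppress=True)
v=[.5273,.1567,.1278]
for c in ['scene','top']:
    cams.read_camera(c)
    for t in ['plate_outer_end','plate']: print(c,t,[(np.round(d['position'],4).tolist(),round(d['confidence'],2)) for d in models.pinpoint(t,c)[:2]])
print(J(v,(-.0315,-.115,.023)),J(v,(-.0315,-.020,.018)),rel(J(v,(-.0315,.093,.0389)),v[2]))
E
```

```text
time: 9.98
tool_pos: [0.4536, 0.2685, 0.1975]
tool_rot: [3.139, -0.0, 1.7]
contact_force: [0.4, 0.0, 0.1]
opening: 0.0004
grip_force: 0.0
time: 11.22
tool_pos: [0.458, 0.2324, 0.1967]
tool_rot: [3.141, -0.0, 1.7]
contact_force: [-1.1, 2.4, 6.3]
opening: 0.0005
grip_force: 3.1
scene plate_outer_end [([0.512, 0.0367, 0.0253], 0.65)]
scene plate [([0.4959, 0.1308, 0.0175], 0.77)]
top plate_outer_end [([0.5118, 0.0369, 0.0273], 0.73)]
top plate [([0.5009, 0.13, 0.0199], 0.71)]
[0.5107 0.0386 0.023 ] [0.4986 0.1328 0.018 ] (array([ 0.0227,  0.0686, -0.0035]), np.float64(0.0004044397929942513))
```

```bash
python3 -m jog '[[[0.012,0,0],0,1],[[0.0227,0,-0.01],0,1],[[0.0227,0,-0.03],0,1],[[0.0227,0.0686,-0.03],0,1],[[0.0227,0.0686,-0.03],0,1],[[0.0227,0.0686,-0.015],0,1],[[0.0227,0.0686,-0.005],0,1],[[0.0227,0.0686,-0.005],0,1]]'
python3 -m jog '[[[-0.01,0,0],0,1],[[-0.03,0,0],0,1],[[-0.05,0,0],0,1],[[-0.065,0,0],0,1],[[-0.08,0,0],0,1],[[-0.095,0,0],0,1],[[-0.11,0,0],0,1],[[-0.125,0,0],0,1],[[-0.14,0,0],0,1],[[-0.155,0,0],0,1],[[-0.165,0,0],0,1],[[-0.165,0,0],0,1]]'
python3 - <<'E'
from h import *
np.set_printoptions(precision=4,suppress=True)
v=[.5273,.1567,.1278]
for c in ['scene','top']:
    shot(c,c+'3') 
    for t in ['plate_outer_end','plate','jig_out_edge']: print(c,t,[(np.round(d['position'],4).tolist(),round(d['confidence'],2)) for d in models.pinpoint(t,c)[:2]])
print(rel(J(v,(-.0315,.0095,.0389)),v[2]))
E
```

```text
time: 12.52
tool_pos: [0.4832, 0.245, 0.1977]
tool_rot: [-3.14, 0.0, 1.7]
contact_force: [0.5, -0.3, 0.8]
opening: 0.0002
grip_force: 0.0
time: 14.02
tool_pos: [0.4924, 0.1792, 0.1982]
tool_rot: [-3.141, 0.0, 1.7]
contact_force: [-0.1, 0.3, 0.3]
opening: 0.0003
grip_force: 0.0
scene plate_outer_end [([0.5165, -0.0215, 0.0222], 0.69)]
scene plate [([0.5002, 0.073, 0.0178], 0.66), ([0.5261, 0.1571, -0.0001], 0.21)]
scene jig_out_edge [([0.5117, 0.0218, 0.0216], 0.55)]
top plate_outer_end [([0.522, -0.019, 0.0239], 0.9)]
top plate [([0.5066, 0.0719, 0.0212], 0.64), ([0.6336, -0.3466, 0.0011], 0.42)]
top jig_out_edge [([0.5139, 0.0206, 0.0211], 0.78)]
(array([-0.0445,  0.0007,  0.0004]), np.float64(0.00046552925233057116))
```

View pics/top3.png

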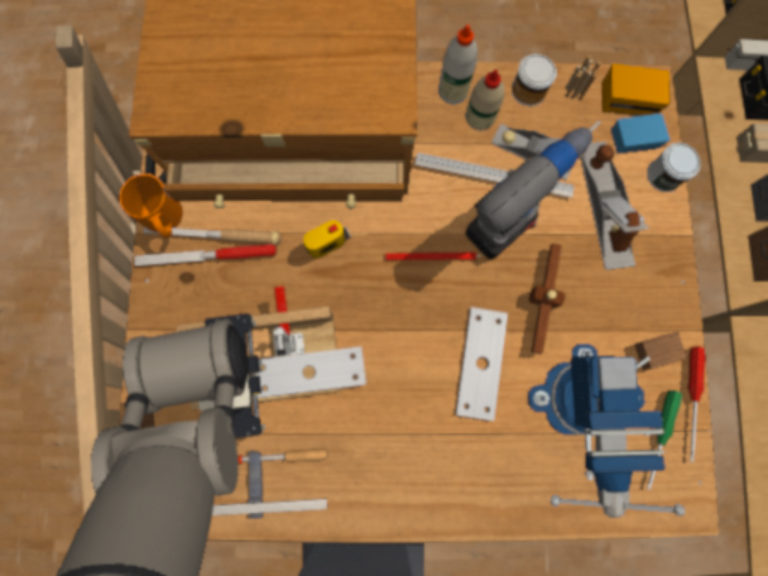

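The plate is straight against the packing and its outer end at (365,367) overhangs about 43 mm. The clamp stands open. I'll push the last 17 mm, back off and lift away.

```bash
python3 -m jog '[[[-0.012,0,0],0,1],[[-0.024,0,0],0,1],[[-0.036,0,0],0,1],[[-0.043,0,0],0,1],[[-0.043,0,0],0,1],[[-0.043,0,0],0,1]]'
python3 -m jog '[[[0.01,0,0],0,1],[[0.03,0,0],0,1],[[0.05,0,-0.1],0,1],[[0.08,0,-0.25],0,1],[[0.08,0,-0.35],0,0.5],[[0.08,0,-0.35],0,0],[[-0.1,0,-0.35],0,0],[[-0.1,0,-0.35],0,0],[[-0.1,0,-0.35],0,0]]'
python3 - <<'E'
from h import *
np.set_printoptions(precision=4,suppress=True)
v=[.5273,.1567,.1278]
for c in ['scene','top']:
    im=cams.read_camera(c)
    for t in ['plate_outer_end','plate','jig_out_edge']: print(c,t,[(np.round(d['position'],4).tolist(),round(d['confidence'],2)) for d in models.pinpoint(t,c)[:2]])
b=bright('top',px('top',J(v,(-.05,-.17,.023))),.023,im); print(b)
print(J(v,(-.0315,-.19,.023)),rel(J(v,(-.0315,-.146,.06)),v[2]),observe()['qpos'])
E
```

```text
time: 15.18
tool_pos: [0.4946, 0.1625, 0.1983]
tool_rot: [-3.142, 0.0, 1.7]
contact_force: [-0.2, -0.3, -0.1]
opening: 0.0002
grip_force: 0.0
time: 16.3
tool_pos: [0.4996, 0.1227, 0.3373]
tool_rot: [-3.14, -0.0, 1.698]
contact_force: [0.2, 0.4, -0.1]
opening: 0.0458
grip_force: 0.0
scene plate_outer_end [([0.519, -0.0369, 0.0232], 0.98)]
scene plate [([0.5029, 0.056, 0.0201], 0.92), ([0.5501, 0.2002, 0.0166], 0.41)]
scene jig_out_edge [([0.5094, 0.0248, 0.0196], 0.61), ([0.6402, 0.1203, 0.0743], 0.28)]
top plate_outer_end [([0.5229, -0.0387, 0.0247], 0.69)]
top plate [([0.5078, 0.0553, 0.0191], 0.7), ([0.7385, 0.0487, 0.0037], 0.54)]
top jig_out_edge [([0.5124, 0.022, 0.0186], 0.91)]
(((525.3283081054688, 48.29095458984375), (102.39380645751953, 169.06466674804688), 7.346190452575684), array([[463.743 , 125.5832],
       [485.3603, -42.0938],
       [586.9136, -29.0013],
       [565.2963, 138.6757]], dtype=float32))
[ 0.5203 -0.0358  0.023 ] (array([-0.2915, -0.0001,  0.2976]), np.float64(0.0006921821624348079)) [ 0.0934  0.3879  1.6524 -0.      1.1014 -0.0366]
```

Overhang is about 62 mm by the network, and the blob outline agrees (outer end at jig y = -0.192). Now I'll straddle the overhang, gripping close to the jig's end for a short lever.

```bash
python3 -m jog '[[[-0.15,0,0],0,0],[[-0.2915,-0.001,0],0,0],[[-0.2915,-0.001,0],0,0],[[-0.2915,-0.001,0.1],0,0],[[-0.2915,-0.001,0.2],0,0],[[-0.2915,-0.001,0.25],0,0],[[-0.2915,-0.001,0.25],0,0]]'
python3 - <<'E'
from h import *
np.set_printoptions(precision=4,suppress=True)
v=[.5273,.1567,.1278]
shot('wrist','w4'); m=cams.camera_model('wrist')
for q in [(-.0645,-.13,.018),(-.0645,-.192,.023),(.0005,-.192,.023),(-.07,-.13,.018)]: print(q,px('wrist',J(v,q),m)*1.5)
for t in ['plate_outer_end','jig_out_edge']: print(t,[(np.round(d['position'],4).tolist(),round(d['confidence'],2)) for d in models.pinpoint(t,'wrist')[:2]])
print(rel(J(v,(-.032,-.146,.0325)),v[2]),observe()['opening'])
E
```

```text
time: 17.58
tool_pos: [0.5138, 0.0083, 0.237]
tool_rot: [-3.138, -0.001, 1.701]
contact_force: [0.8, -0.4, 1.4]
opening: 0.0915
grip_force: 0.0
(-0.0645, -0.13, 0.018) [307.2861 289.5523]
(-0.0645, -0.192, 0.023) [310.3972 431.2385]
(0.0005, -0.192, 0.023) [460.4043 431.6899]
(-0.07, -0.13, 0.018) [293.9513 289.5089]
plate_outer_end [([0.521, -0.0358, 0.0259], 0.61)]
jig_out_edge []
(array([ 0.0006, -0.0023,  0.1191]), np.float64(0.0006128064527483486)) 0.09201238247640182
```

View pics/w4.png

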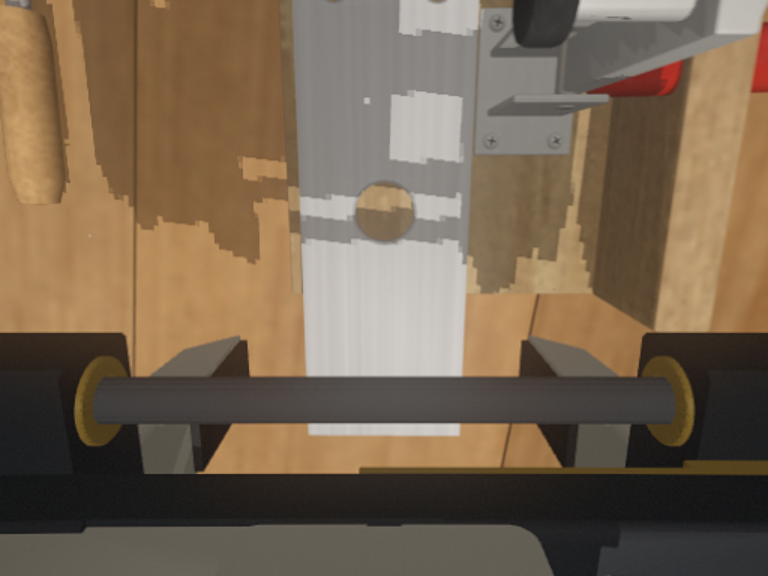

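Wrist view: plate end at row 435 (columns 309–460) centred between the open fingers, jig's end at row 293, so the overhang is about 62 mm. I'll descend and grip.

```bash
python3 -m jog '[[[-0.004,-0.0023,0.06],0,0],[[-0.004,-0.0023,0.1],0,0],[[-0.004,-0.0023,0.118],0,0],[[-0.004,-0.0023,0.118],0,0],[[-0.004,-0.0023,0.118],0,0.2],[[-0.004,-0.0023,0.118],0,0.5],[[-0.004,-0.0023,0.118],0,1],[[-0.004,-0.0023,0.118],0,1],[[-0.004,-0.0023,0.118],0,1],[[-0.004,-0.0023,0.118],0,1]]' 55
python3 - <<'E'
from h import *
p,M,s=tool(); print(p+M[:,2]*.178)
E
```

```text
time: 18.98
tool_pos: [0.5137, 0.0055, 0.1913]
tool_rot: [3.141, 0.0, 1.7]
contact_force: [-0.8, -0.8, 3.4]
opening: 0.0638
grip_force: 55.0
[0.51378397 0.005487   0.01329655]
```

```bash
python3 -m jog '[[[-0.02,0,0],0,1],[[-0.05,0,0],0,1],[[-0.1,0,0],0,1],[[-0.15,0,0],0,1],[[-0.2,0,0],0,1],[[-0.24,0,0],0,1],[[-0.25,0,0],0,1],[[-0.25,0,-0.03],0,1],[[-0.25,0,-0.1],0,1],[[-0.25,0,-0.2],0,1],[[-0.25,0,-0.3],0,1],[[-0.25,0,-0.3],0,1]]'
python3 - <<'E'
from h import *
np.set_printoptions(precision=4,suppress=True)
shot('scene','scene5')
for t in ['plate_outer_end','plate']: print(t,[(np.round(d['position'],4).tolist(),round(d['confidence'],2)) for d in models.pinpoint(t,'scene')[:2]])
p,M,s=tool(); print(p+M[:,2]*.178, s['torque'])
E
```

```text
time: 20.48
tool_pos: [0.5271, -0.0931, 0.3149]
tool_rot: [3.135, 0.003, 1.701]
contact_force: [0.2, -0.7, -1.9]
opening: 0.0637
grip_force: 55.0
plate_outer_end [([0.535, -0.1355, 0.1463], 0.75)]
plate [([0.5174, -0.0421, 0.1382], 0.6)]
[ 0.5257 -0.093   0.1324] [-0.084  -0.1214  0.0134]
```

View pics/scene5.png

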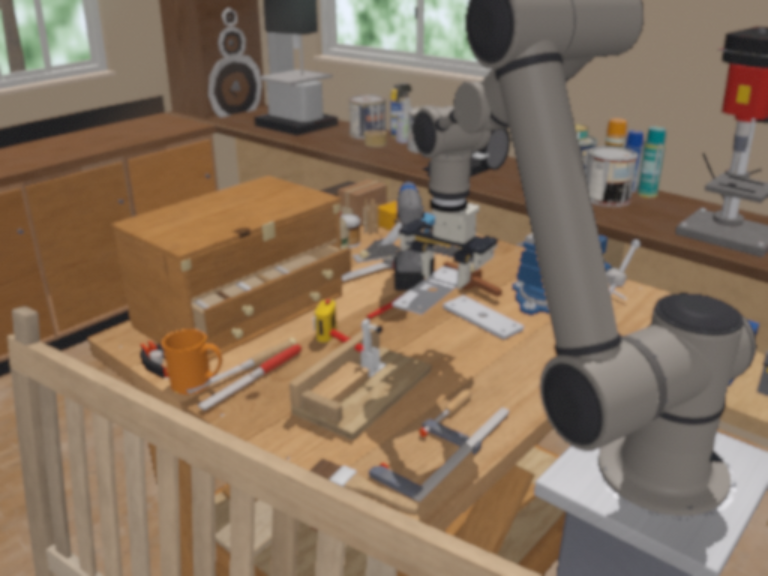

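The plate is held level by its outer end at about (440,285), clear of the jig, and the stack and other tools are undisturbed. I'll measure the plate's seat in the grip from its holes in the wrist camera, then turn over the stack.

```bash
cat > seat.py <<'E'
from h import *
np.set_printoptions(precision=4,suppress=True)
def seat(top=.0097):
    p,M,s=tool(); m=cams.camera_model('wrist'); im=cams.read_camera('wrist'); z=(p+M[:,2]*.178)[2]+top
    h=cv2.cvtColor(im,cv2.COLOR_RGB2HSV); k=((h[...,1]<45)&(h[...,2]>70)).astype(np.uint8)
    cs,hi=cv2.findContours(k,cv2.RETR_CCOMP,cv2.CHAIN_APPROX_NONE)
    for c,q in zip(cs,hi[0]):
        if q[3]>=0 and cv2.contourArea(c)>25:
            (u,vv),r=cv2.minEnclosingCircle(c); w=np.array([(M.T@(ray('wrist',x,z,m)-p)) for x in c[:,0].astype(float)])
            print('hole px',round(u),round(vv),'tool xy mm',(w[:,:2].mean(0)*1000).round(1),'size',(np.ptp(w[:,:2],axis=0)*1000).round(1))
E
python3 - <<'E'
from seat import *
seat(); shot('wrist','w6')
print(rel([.5705,-.236,.151],2.98-np.pi/2))
E
```

```text
hole px 291 298 tool xy mm [-24.7  16.7] size [ 7.2 10. ]
hole px 356 236 tool xy mm [ 7.6 46.5] size [3.5 3.3]
hole px 255 142 tool xy mm [51.6 -1.3] size [22.7 23. ]
(array([-0.3687,  0.0651, -0.0015]), np.float64(-0.4073680747151252))
```

View pics/w6.png

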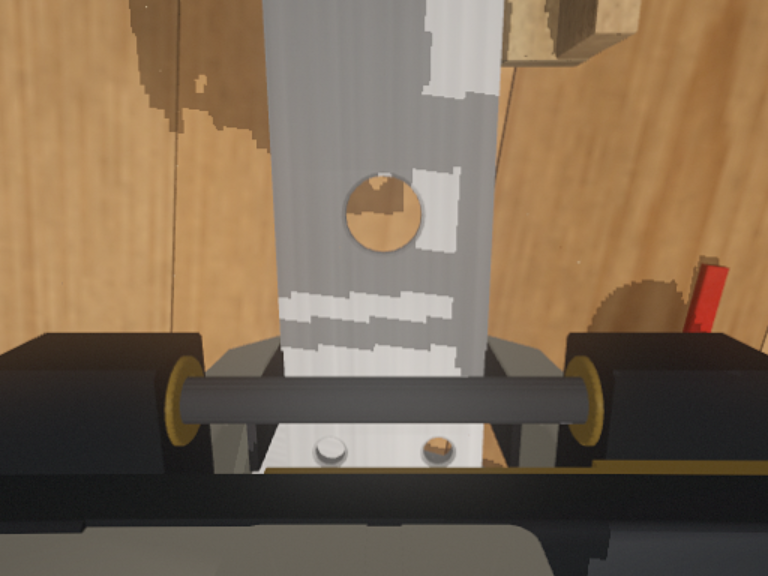

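The 22 mm hole sits at (383,212), i.e. 51 mm inward of the grip and centred across, so the plate is straight and seated as planned. Next I'll swing it over the stack.

```bash
python3 -m jog '[[[-0.05,0.01,-0.03],-0.04,1],[[-0.1,0.02,-0.05],-0.09,1],[[-0.15,0.03,-0.05],-0.14,1],[[-0.2,0.04,-0.05],-0.19,1],[[-0.25,0.05,-0.05],-0.24,1],[[-0.3,0.055,-0.05],-0.29,1],[[-0.35,0.06,-0.05],-0.34,1],[[-0.369,0.065,-0.05],-0.38,1],[[-0.369,0.065,-0.05],-0.407,1],[[-0.369,0.065,-0.05],-0.407,1],[[-0.369,0.065,-0.05],-0.407,1]]'
python3 - <<'E'
from seat import *
seat()
p,M,s=tool(); c=np.array([.5211,-.228]); u=np.array([np.cos(-.16),np.sin(-.16)]); g=c+u*.051+np.array([-u[1],u[0]])*0
# plate centre offset in tool frame (51,-1.3/2)
off=M[:2,:2]@np.array([.051,-.0007]); print('offset',off)
print(rel([c[0]-off[0],c[1]-off[1],.010+.0143+.012],2.9816-np.pi/2),observe()['qpos'],M[:,0])
im=cams.read_camera('top'); print(bright('top',px('top',[.445,-.22,.01]),.010,im))
E
```

```text
time: 22.1
tool_pos: [0.5712, -0.2365, 0.3304]
tool_rot: [3.141, -0.001, 2.977]
contact_force: [-0.2, -0.3, -1.7]
opening: 0.0637
grip_force: 55.0
hole px 291 298 tool xy mm [-23.8  16.9] size [ 7.8 10. ]
hole px 220 298 tool xy mm [-23.9 -18.4] size [ 8.3 10. ]
hole px 376 260 tool xy mm [-2.9 57.3] size [2.1 6.3]
hole px 256 129 tool xy mm [59.  -0.8] size [11.2 11.4]
offset [-0.0504  0.0076]
(array([-0.001 ,  0.0019,  0.3378]), np.float64(-0.0013611149250846227)) [-0.5163  0.5739  1.3572 -0.      1.2115 -1.9229] [-0.9865  0.1635  0.0009]
None
```

```bash
python3 -m jog '[[[0,0.1,0],0,1],[[0,0.2,0],0,1],[[0,0.3,0],0,1],[[0,0.3,0],0,1],[[0,0.3,0],0,1],[[0,0.3,0],0,1]]'
python3 - <<'E'
from h import *
np.set_printoptions(precision=4,suppress=True)
p,M,s=tool(); m=cams.camera_model('wrist'); im=cams.read_camera('wrist'); cv2.imwrite('pics/w7.png',im[:,:,::-1])
print('net',[(np.round(d['position'],4).tolist(),round(d['confidence'],2)) for d in models.pinpoint('finished_upper','wrist')[:3]])
h=cv2.cvtColor(im,cv2.COLOR_RGB2HSV)
C=np.array([.5211,-.228]);u=np.array([np.cos(-.16),np.sin(-.16)]);n=np.array([-u[1],u[0]])
# sample along stack's cross lines: saturation profile in world plane z=.01
for a in (-.08,-.06,-.04,-.02,.02,.04):
    t=np.arange(-.06,.06,.0005); uv=np.array([px('wrist',[*(C+u*a+n*b),.01],m) for b in t]).astype(np.float32)
    pr=cv2.remap(h[...,1],uv[None,:,0],uv[None,:,1],cv2.INTER_LINEAR,borderValue=255)[0]
    k=np.where(pr<60)[0]; print(a,uv[[0,-1]].round().tolist(),(t[k[0]],t[k[-1]],len(k)*.5) if len(k) else None)
for b in (-.02,.02):
    t=np.arange(-.12,.12,.0005); uv=np.array([px('wrist',[*(C+u*a+n*b),.01],m) for a in t]).astype(np.float32)
    pr=cv2.remap(h[...,1],uv[None,:,0],uv[None,:,1],cv2.INTER_LINEAR,borderValue=255)[0]; k=np.where(pr<60)[0]; print('end',b,t[k[0]],t[k[-1]])
E
```

```text
time: 22.95
tool_pos: [0.5906, -0.1193, 0.3311]
tool_rot: [-3.141, 0.0, 2.977]
contact_force: [-0.5, -0.3, -2.3]
opening: 0.0635
grip_force: 55.0
net [([0.5205, -0.2264, 0.0065], 0.66)]
-0.08 [[39.0, 29.0], [185.0, 30.0]] (np.float64(-0.03249999999999997), np.float64(0.05950000000000011), 73.0)
-0.06 [[43.0, 56.0], [186.0, 56.0]] (np.float64(-0.032999999999999974), np.float64(0.05950000000000011), 76.0)
-0.04 [[47.0, 81.0], [188.0, 81.0]] (np.float64(-0.03249999999999997), np.float64(0.05950000000000011), 75.5)
-0.02 [[51.0, 105.0], [189.0, 105.0]] (np.float64(-0.032999999999999974), np.float64(0.05950000000000011), 76.0)
0.02 [[58.0, 151.0], [191.0, 151.0]] (np.float64(-0.032999999999999974), np.float64(0.05950000000000011), 76.0)
0.04 [[61.0, 173.0], [192.0, 173.0]] (np.float64(-0.032999999999999974), np.float64(0.05950000000000011), 76.0)
end -0.02 -0.09499999999999997 0.11200000000000021
end 0.02 -0.09499999999999997 0.11950000000000022
```

The wrist camera confirms the stack: side edge 32.7 mm and near end 95 mm from my centre estimate, heading exact. I'll return over it and lower to 12 mm above.

```bash
cat > tgt.py <<'E'
from h import *
def t(h):
    p,M,s=tool(); off=M[:2,:2]@np.array([.0513,-.0008]); return rel([.5211-off[0],-.228-off[1],.010+.0143+h],2.9816-np.pi/2)
E
python3 -c "
from tgt import *
print(t(.012))"
```

```text
(array([-0.0014, -0.2945,  0.3389]), np.float64(-0.0014761343482048296))
```

```bash
python3 -m jog '[[[-0.001,-0.1,0],-0.0015,1],[[-0.001,-0.2,0],-0.0015,1],[[-0.001,-0.2945,0],-0.0015,1],[[-0.001,-0.2945,0.05],-0.0015,1],[[-0.001,-0.2945,0.15],-0.0015,1],[[-0.001,-0.2945,0.25],-0.0015,1],[[-0.001,-0.2945,0.31],-0.0015,1],[[-0.001,-0.2945,0.335],-0.0015,1],[[-0.001,-0.2945,0.339],-0.0015,1],[[-0.001,-0.2945,0.339],-0.0015,1],[[-0.001,-0.2945,0.339],-0.0015,1]]'
python3 -c "
from tgt import *
print(t(.005),t(0),observe()['torque'])"
```

```text
time: 24.42
tool_pos: [0.5723, -0.2347, 0.1967]
tool_rot: [-3.141, 0.002, 2.983]
contact_force: [0.3, 0.2, -2.4]
opening: 0.0636
grip_force: 55.0
(array([ 0.0016, -0.0013,  0.0205]), np.float64(0.0004950019302470317)) (array([ 0.0016, -0.0013,  0.033 ]), np.float64(0.0004950019302470317)) [ 0.03222981 -0.27486394 -0.02664293]
```

```bash
python3 -m jog '[[[0.001,-0.001,0.01],0,1],[[0.001,-0.001,0.02],0,1],[[0.001,-0.001,0.023],0,1],[[0.001,-0.001,0.025],0,1],[[0.001,-0.001,0.025],0,1]]'
python3 -c "
from tgt import *
print(t(0),observe()['torque'],observe()['contact_force'])"
```

```text
time: 25.05
tool_pos: [0.5716, -0.2349, 0.1878]
tool_rot: [-3.141, 0.001, 2.983]
contact_force: [-4.4, 3.2, 15.2]
opening: 0.0639
grip_force: 64.3
(array([-0.0002, -0.0004,  0.0106]), np.float64(0.0005373176614148406)) [ 0.04422202  0.77728143 -0.18791379] [-4.38047038  3.2413428  15.20297593]
```

The moment (contact at about x -14, y -34 mm from the tool) shows the right fingertip resting on the stack's edge. I'll rise 3 mm, step about 1.6 mm to the right and lower again.

```bash
python3 -m jog '[[[0,0,-0.01],0,1],[[0,-0.004,-0.01],0,1],[[0,-0.004,-0.01],0,1],[[0,-0.004,-0.005],0,1],[[0,-0.004,-0.001],0,1],[[0,-0.004,0.001],0,1],[[0,-0.004,0.001],0,1]]'
python3 -c "
from tgt import *
print(t(0),observe()['torque'],observe()['contact_force'])"
```

```text
time: 25.92
tool_pos: [0.5714, -0.2366, 0.1874]
tool_rot: [-3.141, 0.001, 2.983]
contact_force: [-5.4, 1.6, 17.7]
opening: 0.0638
grip_force: 63.5
(array([-0.0002,  0.0036,  0.0097]), np.float64(0.0005607129161275541)) [1.02335458 0.57792529 0.21202019] [-5.43665786  1.59203298 17.73500638]
```

Now the left tip touches, so the alignment is bracketed. The gripped tips are narrower than the stack, so I'll centre between, ease the grip so the plate's tail settles, then open.

```bash
python3 -m jog '[[[0,0,-0.004],0,1],[[0,0.002,-0.004],0,1],[[0,0.002,-0.002],0,1],[[0,0.002,-0.002],0,1]]'
python3 -m jog '[[[0,0,0],0,1],[[0,0,0],0,1],[[0,0,0],0,1],[[0,0,0],0,1]]' 3
python3 - <<'E'
from seat import *
seat(.0097); print(observe()['torque'])
E
```

```text
time: 26.42
tool_pos: [0.5714, -0.2363, 0.1876]
tool_rot: [-3.14, 0.001, 2.983]
contact_force: [-6.0, -0.6, 11.3]
opening: 0.0639
grip_force: 61.8
time: 26.92
tool_pos: [0.5715, -0.2357, 0.1857]
tool_rot: [-3.142, -0.0, 2.983]
contact_force: [1.6, -1.7, -1.7]
opening: 0.065
grip_force: 3.0
hole px 222 293 tool xy mm [-21.  -17.7] size [2.2 5.4]
hole px 290 293 tool xy mm [-20.9  16. ] size [2.8 5.4]
hole px 256 144 tool xy mm [52.5 -0.8] size [20.6 21.3]
[-0.1929 -0.279   0.0551]
```

With the grip eased, the tips slid down beside the stack. I'll lower the remaining 2–3 mm with the light grip.

```bash
python3 -m jog '[[[0,0,0.002],0,1],[[0,0,0.004],0,1],[[0,0,0.006],0,1],[[0,0,0.006],0,1],[[0,0,0.006],0,1]]'
python3 - <<'E'
from seat import *
seat(.0097); print(observe()['torque'])
E
```

```text
time: 27.6
tool_pos: [0.5714, -0.2356, 0.1834]
tool_rot: [3.141, -0.0, 2.983]
contact_force: [2.4, -1.1, -0.9]
opening: 0.065
grip_force: 3.0
hole px 290 294 tool xy mm [-21.5  16.1] size [4.4 6.9]
hole px 221 294 tool xy mm [-21.5 -17.9] size [4.4 6.9]
hole px 154 239 tool xy mm [  7.4 -48.6] size [10.1 14.6]
hole px 256 145 tool xy mm [52.2 -0.9] size [21.1 21.7]
[-0.0724 -0.2809  0.0067]
```

```bash
python3 -m jog '[[[0,0,0],0,0.25],[[0,0,0],0,0.2],[[0,0,0],0,0.1],[[0,0,0],0,0],[[0,0,0],0,0],[[0,0,0],0,0],[[0,0,-0.05],0,0],[[0,0,-0.15],0,0],[[0,0,-0.3],0,0],[[0,0,-0.45],0,0],[[0,0,-0.45],0,0]]'
python3 -m jog '[[[0,0.15,0],0,0],[[0,0.3,0],0,0],[[0,0.45,0],0,0],[[0,0.6,0],0,0],[[0,0.6,0],0,0],[[0,0.6,0],0,0],[[0,0.6,0],0,0]]'
python3 - <<'E'
from h import *
np.set_printoptions(precision=4,suppress=True)
im=shot('top','top8'); print(bright('top',px('top',[.535,-.245,.015]),.015,im))
cams.read_camera('scene')
for c in ['top','scene']:
  for t in ['plate','finished_upper','finished_lower','tape_measure','carpenter_pencil','marking_gauge']: print(c,t,[(np.round(d['position'],4).tolist(),round(d['confidence'],2)) for d in models.pinpoint(t,c)[:2]])
E
```

```text
time: 29.02
tool_pos: [0.5721, -0.236, 0.3695]
tool_rot: [-3.138, 0.011, 2.983]
contact_force: [0.0, -0.5, 0.1]
opening: 0.0917
grip_force: 0.0
time: 29.9
tool_pos: [0.6092, -0.0001, 0.363]
tool_rot: [-3.141, -0.001, 2.981]
contact_force: [-0.3, 0.3, -0.4]
opening: 0.092
grip_force: 0.0
(((519.7911987304688, -227.50265502929688), (66.51425170898438, 190.680419921875), 81.113525390625), array([[ 420.4579, -245.6327],
       [ 608.8495, -275.0885],
       [ 619.1245, -209.3726],
       [ 430.7328, -179.9168]], dtype=float32))
top plate [([0.5244, -0.2287, 0.0098], 0.76)]
top finished_upper []
top finished_lower []
top tape_measure []
top carpenter_pencil [([0.7134, -0.1467, -0.0004], 0.51)]
top marking_gauge [([0.6345, -0.3452, 0.0003], 0.97)]
scene plate [([0.5183, -0.2277, 0.01], 0.61), ([0.5091, 0.0254, 0.0171], 0.53)]
scene finished_upper [([0.5212, -0.2248, 0.005], 0.5)]
scene finished_lower [([0.5172, -0.2254, -0.0002], 0.65)]
scene tape_measure [([0.7402, 0.0494, -0.0001], 0.75)]
scene carpenter_pencil [([0.7162, -0.1507, -0.0004], 0.64)]
scene marking_gauge [([0.6394, -0.3467, -0.0018], 0.66)]
```

View pics/top8.png

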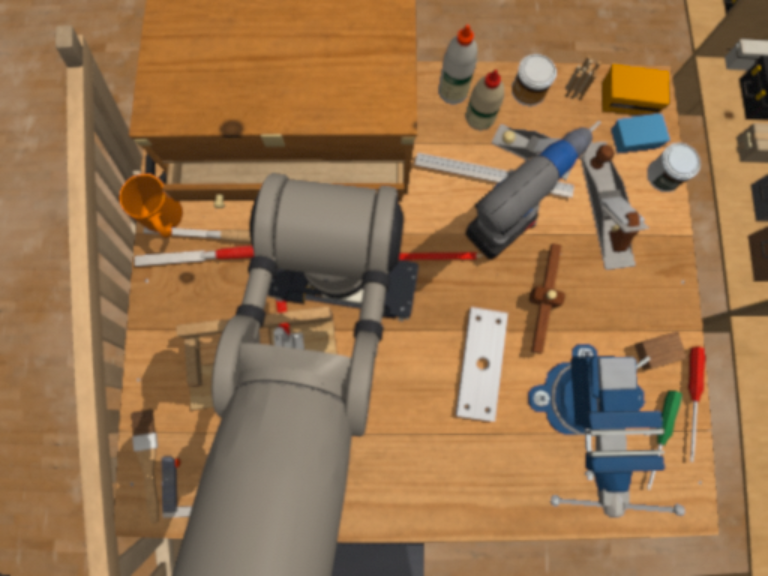

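The plate lies squarely on the stack, with corners (473,308), (507,312), (493,420), (457,415). The outline is 66.5 x 190.7 mm on the stack's centre, so all three plates line up. The bystanders are where they were and the arm is clear, so I'll hand in.

```bash
python3 -c "
from cell import robot
print(robot.hand_in())"
```

```text
the job is handed in; nothing more can be done
None
```

The job is handed in: I opened the clamp, slid the plate out to about 62 mm of overhang, and laid it squarely on the two finished plates about 30 s into the 67 s limit, with the other tools undisturbed; while lowering it, a fingertip rested briefly on the stack's edge (up to about 18 N), which did not visibly shift the stack.

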